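Check-pull of the bench spring gauge to its index

ROBOT

A 7-joint arm with a two-finger parallel gripper is mounted at the origin on the work surface. World frame = base frame: x ahead of the robot, y to its left, z up, the work surface at z = 0. Lengths are in m, angles in rad, forces in N, time in s.
With the tool pointing down it reaches from about 0.4 to 0.85 m from the base axis. Payload 10.4 kg.
Tool frame: the origin (TCP) lies at the centre of the arm's flange, where the gripper is bolted on; the fingertips stand 182 mm ahead of it and the grasp point (between the pads) lies 164 mm ahead of it; z points along the fingers, y is the line along which they close (so a half turn about z gives the same grasp; the last joint's range is limited). The gripper opens to 87 mm and grips with 3 to 60 N. Pads are 19 mm wide; open, the fingers measure 117 mm over their backs; the gripper's body (75 mm by 190 mm) begins 51 mm behind the grasp point.
Start: joints at [1.187, 0.332, -0.065, 1.46, 0.022, 1.35, -0.088], TCP at [0.221, -0.585, 0.405] pointing down, gripper open.
Joint ranges: [-2.6, 2.6], [-0.5, 2.12], [-1.47, 1.34], [0.16, 2.42], [-1.27, 4.41], [0.06, 2.06], [-2.6, 2.6]. Speed limits (rad/s): [2.22, 2.22, 2.79, 2.79, 3.14, 3.14, 3.14].

INTERFACE

Orientations are given as [roll, pitch, yaw] about the fixed x, y, z axes, in that order (R = Rz(yaw) Ry(pitch) Rx(roll)).
In Python, from bench import bot gives the robot as it stands.
- The arm moves only by the tool drive_tool, never from a script. Its argument "moves" is a list of rows, each an object of numbers: "tx", "ty", "tz": the shift along the tool's x, y, z in m; "wx", "wy", "wz": the turn, a rotation vector about the tool's x, y, z in rad; "fingers": the closure, from 0 (fully open) to 1 (shut). A call has 1 to 5 rows; each row is the pose to reach, as a shift and turn from the pose commanded when the call began, along the tool's axes at that moment; what a row does not reach only later rows make up. A row lasts 1/10 s, in which the tool goes at most 50 mm and 8.59 degrees, less where a joint would pass 70% of its speed; a pose out of reach is approached as far as the arm can. A call with a gripper value outside its range is refused whole. The fingers move at their own pace and stop on an object; "grip_force" is the grip in N (left out, the last holds). Time passes only in rows, so rows that repeat a pose let the fingers close. It gives the time, the measured TCP pose, the force, the opening and the grip force at its end, in the units of the state.
- bot.observe(): the state, without advancing time (a new reading comes with each control period).
- bot.snapshot(name): name is "scene" or "side" or "wrist"; returns (picture, depth): 400x640x3 uint8, red, green, blue; 400x640 float32, m along the optical axis (not along the pixel's ray), 0 where there is no reading.
- bot.camera_params(name): a dict with "mtx" (3x3 intrinsics, pixels), "T" (4x4, takes a point from camera to world coordinates). Camera axes: x right, y up, looking along -z (the intrinsics and any distortion apply to the point x, -y, -z); pixel columns grow to the right and rows downward; lengths in m; the calibration is good to about 2 mm. A picture is of the moment at which its call begins: read the wrist's pose just before it. camera_params takes no time and is no camera call; for the wrist camera it gives the pose at the moment of the call.
- bot.finish_job(): hands the job in; it is judged then, once.
Trained networks look in the newest picture that a camera, given by its name, has taken for a name from the list of things; names that differ only in an ending like _2 or _b are one class to them, and where a whole thing is asked for, a point or a joint stands for the part that bears it (a point fixed in the world has none). Each returns a list of dicts, best first, with "score" (0 to 1); they miss things now and then, are a little off and sometimes report something else, mostly with a low value. They report only what shows in the picture. A call takes as long as a camera call. They do not tell look-alikes from the thing itself.
- bot.search_frame(camera, thing): "bbox" ([centre column, centre row, width, height] in pixels, round what is visible of it).
- bot.place_of(camera, thing): "xy" ([column, row] in pixels: a listed point, or the origin of a listed thing).
The state is a dict: "clock": time; "joint_pos": joint angles; "dq": joint speeds; "tau": joint torques, N m; "tool_pos": TCP position; "orientation": TCP orientation; "contact_force": force on the tool from outside, world axes, zero at the start; "moment": the same for the moment, N m; "opening": finger opening in m; "finger_force": force on a finger pad.
Only numpy, scipy, OpenCV 4.12 (cv2) and the standard library are available. Lean on these libraries where they do the work, as an engineer would, in place of code of your own. Each camera call takes 0.05 s, during which the arm holds its last target. There are 200 camera calls.

TASK

Check the blue spring gauge on the lab bench: first push its red peak pointer fully back to zero, at the end of the scale away from the orange handle loop. Then pull the orange loop out until the drawbar has carried the red pointer's tip into the green index band, hold it there for a full second, and ease the loop fully back home without letting it snap, so that the red pointer is left standing in the green band. Do not shift the green index, and leave the glassware and dishes where they are.

Things in the scene. Friction and masses are not known exactly. Their poses are not given: they have to be found in the camera images.
- gauge: Spring gauge fixed to the bench: base plate 250 x 100 x 8 mm, blue housing 224 x 70 mm, top 36 mm above the bench. Origin on the bench under its centre. x axis = pull direction (orange loop at the +x end, to the robot's left); white scale, black ticks every 10 mm, along the -y side of the top, zero at x = -75 mm; z up. Place and yaw vary.
- drawbar (a joint): Sprung drawbar travel in m: 0 fully home, grows as the loop is pulled out along the gauge's +x, stop at 0.12. The spring pulls it home: about 2.3 N at home, 0.75 N more per 10 mm.
- loop (a point): Centre of the opening of the orange handle loop (gauge x = 172 mm + travel, y = 0, 26 mm above the bench). The loop is a flat, level rectangle of 10 mm round bar; opening 62 mm (along x) by 58 mm (y); outer crossbar's axis 36 mm further along +x. At home the inner crossbar is 9 mm off the gauge's nose. The bench below is free: closed fingers go in from above.
- dog (a point): Front face of the brass dog, a small block of the drawbar standing 8 mm out of the slot in the housing's top. Pulling moves it along +x; when it meets the red pointer it is 10 mm behind the pointer's tip line and pushes the pointer ahead of it. It does not pull the pointer back.
- pointer (a joint): Red peak pointer's position on the scale in m: 0 at zero (its stop), grows along the gauge's +x, at most 0.125. Stiff in its slot (about 1.2 N), it stays where it is left. Starts somewhere up the scale. With the dog touching it, it reads the same as the drawbar within 1 mm.
- pointer_tip (a point): Tip of the red pointer over the scale: gauge x = -75 mm + joint pointer, y = -36 mm (thin tongue of the pointer), 42 mm above the bench. The pointer is a red saddle 20 mm long (x), y from -14 to +34 mm, with an upright red fin to push against: 8 mm thick, centred on the tip line, 48 mm wide, from 45 to 75 mm above the bench.
- index (a joint): Position of the green index clip on the same scale in m (the pointer reading wanted), 0.05 to 0.10. Stiff; not to be shifted.
- band (a point): Centre of the green index band on top of the clip: the band is 16 mm wide along the gauge's x, at y = -42 mm, 39 mm above the bench; clip 26 mm wide, reaching 20 mm beyond the housing's -y side.
- dish_a: Petri dish, 90 mm across, 18 mm high, beside the gauge. Origin under its centre.
- dish_b: Petri dish, 90 mm across, 18 mm high, beside the gauge.
- dish_c: Petri dish, 90 mm across, 18 mm high, on the robot's side of the gauge.
- wash_bottle: White wash bottle, 74 mm across, 185 mm high, at the side of the bench.
- wash_bottle2: Grey wash bottle, 74 mm across, 185 mm high, at the side of the bench.
- flask: Conical glass flask, 84 mm across the foot, 130 mm high, at the side of the bench.
- cylinder: Measuring cylinder on a yellow foot 76 mm across, 210 mm high, at the side of the bench.
- brush_beaker: Glass beaker 72 mm across, 100 mm high, with a bottle brush standing in it to 200 mm, at the side of the bench.
There are look-alikes about, which are no part of the job. Leave any pink look-alike of the wash_bottle alone.

How it is judged:
By the outcome, as a careful person would: the job done as asked, in the order asked, and still so for the second after the job is handed in, with the robot touching nothing.
It also fails if it takes over 58 s, if anything falls off the work surface, if the arm or the gripper's body presses on something with over 40 N, if the wrist force passes 120 N, or if a joint passes its speed limit or range.

## Working session

There is one attempt and no reset: what is moved stays moved. The work goes in short steps, Python scripts to look and compute and a tool call to move; the robot and the scene stay as the last step left them, time stands still between calls to the robot, and variables do not carry over. Pictures are saved under pics/ and viewed, at most 10 in all, crops included, and the job is handed in when it is done.

Besides the shell and the picture viewer there is one more tool, called in YAML: its name, and indented under it one key for each argument. drive_tool: Moves the arm, as the interface text tells. Its arguments: {"type":"object","properties":{"moves":{"type":"array","items":{"type":"object","properties":{"tx":{"type":"number"},"ty":{"type":"number"},"tz":{"type":"number"},"wx":{"type":"number"},"wy":{"type":"number"},"wz":{"type":"number"},"fingers":{"type":"number"}}}},"grip_force":{"type":"number"}},"required":["moves"]}

```bash
mkdir -p pics; cat > h.py <<'E'
import numpy as np, cv2
from bench import bot
from scipy.spatial.transform import Rotation as R
def ray(cam,px,z,P=None):
    """world point where pixel's ray meets height z"""
    P=P or bot.camera_params(cam); K=np.array(P['mtx']);T=np.array(P['T'])
    d=np.linalg.inv(K)@[px[0],px[1],1]; d=T[:3,:3]@[d[0],-d[1],-d[2]]
    o=T[:3,3]; return o+d*(z-o[2])/d[2]
def proj(cam,p):
    P=bot.camera_params(cam);K=np.array(P['mtx']);T=np.linalg.inv(np.array(P['T']))
    c=T[:3,:3]@p+T[:3,3]; u=K@[c[0],-c[1],-c[2]]; return u[:2]/u[2]
def tool():
    s=bot.observe(); return np.array(s['tool_pos']),R.from_euler('xyz',s['orientation']).as_matrix(),s
E
python3 - <<'E'
from h import *
p,r,s=tool(); print(s['clock'],p,s['orientation'],s['opening'],s['contact_force']); print(bot.camera_params('scene').keys())
Z=dict(loop=.026,dog=.044,pointer_tip=.042,band=.039,gauge=0,dish_a=0,dish_c=0)
for c in ('scene','side'):
    im,d=bot.snapshot(c); cv2.imwrite(f'pics/{c}0.png',im[:,:,::-1])
    for n,z in Z.items():
        for o in bot.place_of(c,n)[:3]:
            print(c,n,round(o['score'],2),np.round(o['xy'],1),np.round(ray(c,o['xy'],z),3)[:2])
E
```

```text
0.0 [ 0.22058148 -0.58464235  0.40391485] [-3.14008202e+00  8.71596025e-05  3.60811599e-01] 0.0867042147543115 [-0.43376908  0.61208972  0.19262557]
dict_keys(['mtx', 'T'])
scene loop 0.61 [338.4 192.5] [0.511 0.06 ]
scene dog 0.7 [261.4 224.9] [ 0.576 -0.18 ]
scene pointer_tip 0.49 [306.3 216.9] [ 0.578 -0.052]
scene pointer_tip 0.45 [343.7 189.5] [0.513 0.075]
scene band 0.43 [298.9 223.8] [ 0.594 -0.076]
scene gauge 0.9 [288.2 220.8] [ 0.558 -0.103]
scene dish_a 0.71 [352.8 237.5] [0.652 0.069]
scene dish_a 0.64 [284.9 180.3] [ 0.417 -0.088]
scene dish_a 0.62 [281.1 274.6] [ 0.716 -0.152]
scene dish_c 0.71 [352.8 237.5] [0.652 0.069]
scene dish_c 0.64 [284.9 180.3] [ 0.417 -0.088]
scene dish_c 0.62 [281.1 274.6] [ 0.716 -0.152]
side loop 0.68 [305.7 153.6] [0.488 0.477]
side loop 0.67 [314.3 203. ] [0.511 0.054]
side dog 0.57 [313.2 202.2] [0.506 0.031]
side pointer_tip 0.67 [332.8 214.8] [ 0.572 -0.053]
side pointer_tip 0.38 [307.4 154.7] [0.495 0.432]
side band 0.58 [337.4 223.5] [ 0.584 -0.103]
side gauge 0.77 [327.1 233.2] [ 0.549 -0.102]
side gauge 0.69 [331.9 216.1] [0.572 0.002]
side dish_a 0.88 [375.1 241.5] [ 0.705 -0.159]
side dish_a 0.85 [285.1 230.4] [ 0.405 -0.077]
side dish_a 0.71 [336.2 157.4] [0.626 0.482]
side dish_c 0.88 [375.1 241.5] [ 0.705 -0.159]
side dish_c 0.85 [285.1 230.4] [ 0.405 -0.077]
side dish_c 0.71 [336.2 157.4] [0.626 0.482]
```

```bash
python3 - <<'E'
import cv2,numpy as np
a=cv2.imread('pics/scene0.png')[130:330,180:440]; b=cv2.imread('pics/side0.png')[100:300,200:460]
cv2.imwrite('pics/c0.png',np.vstack([cv2.resize(x,(390*2,300),interpolation=3) if 0 else cv2.resize(x,(390,300),interpolation=2) for x in (a,b)]))
E
```

```text
(no output)
```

View pics/scene0.png

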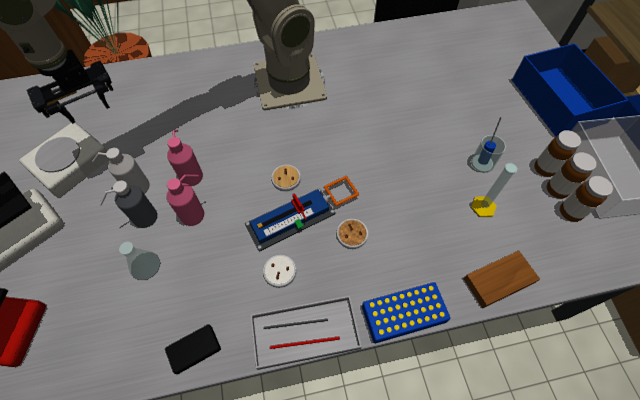

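View pics/side0.png

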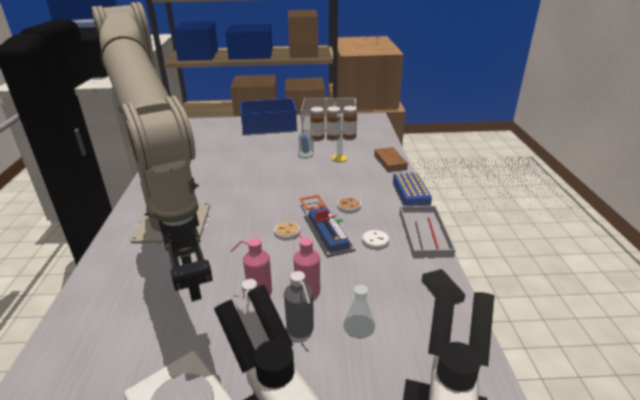

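The scene view shows the blue gauge at about (290,218), with the red pointer near (299,205), the green clip at (299,224) and the orange loop at (341,191). The dishes are at (286,177), (352,233) and (279,270). The pink bottles at (183,180) are look-alikes, so I'll leave them alone. There is only one gauge. Next I'll move the wrist camera over it with the fingers closed.

drive_tool:
  moves:
    - {"tx":0.02,"ty":-0.015,"tz":-0.03,"fingers":1}
    - {"tx":0.05,"ty":-0.037,"tz":-0.05,"fingers":1}
    - {"tx":0.08,"ty":-0.06,"tz":-0.06,"fingers":1}
    - {"tx":0.11,"ty":-0.083,"tz":-0.06,"fingers":1}
    - {"tx":0.14,"ty":-0.106,"tz":-0.06,"fingers":1}
  grip_force: 20

```text
invalid input at $.moves[0]: expected keys tx, ty, tz, wx, wy, wz, fingers
```

drive_tool:
  moves:
    - {"tx":0.032,"ty":-0.024,"fingers":1}
    - {"tx":0.064,"ty":-0.048,"fingers":1}
    - {"tx":0.096,"ty":-0.072,"fingers":1}
    - {"tx":0.128,"ty":-0.096,"fingers":1}
    - {"tx":0.16,"ty":-0.12,"fingers":1}

```text
invalid input at $.moves[0]: expected keys tx, ty, tz, wx, wy, wz, fingers
```

drive_tool:
  moves:
    - {"tx":0.032,"ty":-0.024,"fingers":1}
    - {"tx":0.064,"ty":-0.048,"fingers":1}
    - {"tx":0.096,"ty":-0.072,"fingers":1}
    - {"tx":0.128,"ty":-0.096,"fingers":1}
    - {"tx":0.14,"ty":-0.105,"fingers":1}

```text
invalid input at $.moves[0]: expected keys tx, ty, tz, wx, wy, wz, fingers
```

drive_tool:
  moves:
    - {"tx":0.02,"ty":-0.015,"tz":-0.03,"wx":0,"wy":0,"wz":0,"fingers":1}
    - {"tx":0.05,"ty":-0.037,"tz":-0.05,"wx":0,"wy":0,"wz":0,"fingers":1}
    - {"tx":0.08,"ty":-0.06,"tz":-0.06,"wx":0,"wy":0,"wz":0,"fingers":1}
    - {"tx":0.11,"ty":-0.083,"tz":-0.06,"wx":0,"wy":0,"wz":0,"fingers":1}
    - {"tx":0.14,"ty":-0.106,"tz":-0.06,"wx":0,"wy":0,"wz":0,"fingers":1}
  grip_force: 20

```text
clock: 1.3
tool_pos: [0.3149, -0.4347, 0.4653]
orientation: [3.14, -0.0, 0.361]
contact_force: [-0.1, 0.1, -0.4]
opening: 0.0547
finger_force: 0.0
```

drive_tool:
  moves:
    - {"tx":0.032,"ty":-0.024,"tz":0,"wx":0,"wy":0,"wz":0,"fingers":1}
    - {"tx":0.064,"ty":-0.048,"tz":0,"wx":0,"wy":0,"wz":0,"fingers":1}
    - {"tx":0.096,"ty":-0.072,"tz":0,"wx":0,"wy":0,"wz":0,"fingers":1}
    - {"tx":0.128,"ty":-0.096,"tz":0,"wx":0,"wy":0,"wz":0,"fingers":1}
    - {"tx":0.16,"ty":-0.12,"tz":0,"wx":0,"wy":0,"wz":0,"fingers":1}

```text
clock: 1.8
tool_pos: [0.4221, -0.2658, 0.465]
orientation: [3.141, -0.0, 0.361]
contact_force: [1.0, -1.0, 0.0]
opening: 0.0152
finger_force: 0.0
```

drive_tool:
  moves:
    - {"tx":0.032,"ty":-0.024,"tz":0,"wx":0,"wy":0,"wz":0,"fingers":1}
    - {"tx":0.064,"ty":-0.048,"tz":0,"wx":0,"wy":0,"wz":0,"fingers":1}
    - {"tx":0.096,"ty":-0.072,"tz":0,"wx":0,"wy":0,"wz":0,"fingers":1}
    - {"tx":0.12,"ty":-0.09,"tz":0,"wx":0,"wy":0,"wz":0,"fingers":1}
    - {"tx":0.12,"ty":-0.09,"tz":0,"wx":0,"wy":0,"wz":0,"fingers":1}

```text
clock: 2.3
tool_pos: [0.5036, -0.1364, 0.4649]
orientation: [-3.141, -0.001, 0.368]
contact_force: [0.4, -0.7, -0.2]
opening: 0.0006
finger_force: 0.0
```

```bash
cat > look.py <<'E'
from h import *
import sys
P=bot.camera_params('wrist'); im,d=bot.snapshot('wrist'); cv2.imwrite(f'pics/{sys.argv[1]}.png',im[:,:,::-1])
p,r,s=tool(); print(s['clock'],p,s['orientation'],s['opening']); print('cam',np.round(P['T'],3).tolist())
Z=dict(loop=.026,dog=.044,pointer_tip=.042,band=.039,gauge=0)
for n,z in Z.items():
    for o in bot.place_of('wrist',n)[:2]:
        print(n,round(o['score'],2),np.round(o['xy'],1),np.round(ray('wrist',o['xy'],z,P),4)[:2])
E
python3 look.py w1
```

```text
2.35 [ 0.50273714 -0.1388972   0.46479597] [-3.14128891e+00 -4.27074255e-04  3.64766998e-01] 0.0007326189443834809
cam [[0.359, 0.904, 0.234, 0.567], [-0.933, 0.348, 0.088, -0.112], [-0.002, -0.249, 0.968, 0.445], [0.0, 0.0, 0.0, 1.0]]
pointer_tip 0.72 [289.1 110.6] [ 0.5731 -0.0553]
band 0.59 [306.3 106.1] [ 0.5872 -0.075 ]
gauge 0.7 [312.7 134. ] [ 0.5542 -0.0948]
```

View pics/w1.png

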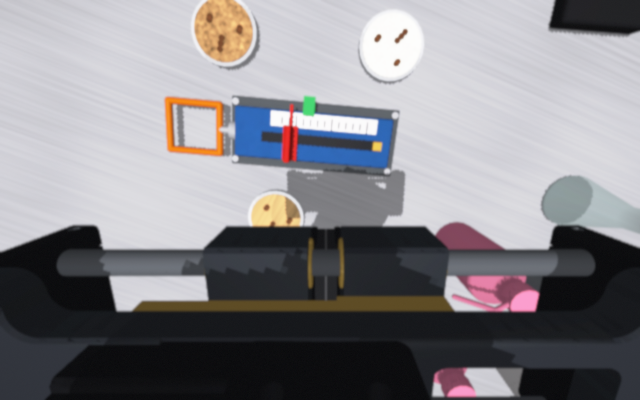

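The wrist view shows the orange loop centred at about (194,126), the red pointer at (289,130), the green clip at (309,105) and the brass dog at (377,146). I'll fit the gauge pose from the colours.

```bash
cat > fit.py <<'E'
from h import *
import sys
def fit(im,P,cam='wrist',roi=None):
    hsv=cv2.cvtColor(im,cv2.COLOR_RGB2HSV)
    def pts(lo,hi,z,box=None):
        m=cv2.inRange(hsv,lo,hi)
        if roi is not None: m[roi[1]:]=0
        n,l,st,_=cv2.connectedComponentsWithStats(m); k=1+np.argmax(st[1:,4])
        v,u=np.nonzero(l==k); return np.array([ray(cam,(a,b),z,P)[:2] for a,b in zip(u,v)],np.float32),(u.mean(),v.mean(),st[k].tolist())
    out={}
    for n,lo,hi,z in (('orange',(8,200,120),(20,255,255),.026),('blue',(105,150,50),(120,255,255),.036),('green',(50,120,80),(80,255,255),.039),('red',(0,200,100),(4,255,255),.06),('dog',(21,120,120),(28,255,255),.044)):
        try: out[n]=pts(lo,hi,z)
        except ValueError: print('none',n)
    return out
if __name__=='__main__':
    P=bot.camera_params('wrist'); im,d=bot.snapshot('wrist'); cv2.imwrite(f'pics/{sys.argv[1]}.png',im[:,:,::-1])
    o=fit(im,P,roi=(0,220))
    for n,(q,i) in o.items():
        print(n,np.round(i[:2],1),i[2],np.round(q.mean(0),4),[np.round(a,4).tolist() if k<2 else round(a,2) for k,a in enumerate(cv2.minAreaRect(q))])
    c=np.array(cv2.minAreaRect(o['orange'][0])[0]); b=np.array(cv2.minAreaRect(o['blue'][0])[0])
    ex=(c-b)/np.linalg.norm(c-b); ey=np.array([-ex[1],ex[0]])
    print('dist',np.linalg.norm(c-b),'yaw',np.degrees(np.arctan2(ex[1],ex[0])))
    o0=c-ex*.172; print('origin',o0)
    for n in o: 
        q=(o[n][0]-o0)@np.array([ex,ey]).T; print(n,'gauge x',np.percentile(q[:,0],[1,50,99]).round(4),'y',np.percentile(q[:,1],[1,50,99]).round(4))
    p,r,s=tool(); print(s['clock'],p,s['orientation'],'tcp gauge',(p[:2]-o0)@np.array([ex,ey]).T)
E
python3 fit.py w2
```

```text
orange [188.  122.1] [161, 96, 57, 57, 814] [0.5049 0.071 ] [[0.5032, 0.0679], [0.0734, 0.0791], 16.16]
blue [344.5 144.8] [294, 115, 95, 49, 2193] [ 0.5549 -0.151 ] [[0.5631, -0.141], [0.0673, 0.1303], 16.48]
green [304.2 102.4] [298, 93, 13, 19, 201] [ 0.5888 -0.078 ] [[0.5891, -0.0782], [0.0227, 0.0168], 12.88]
red [285.1 139.9] [279, 124, 14, 34, 391] [ 0.5335 -0.0719] [[0.5326, -0.0728], [0.0438, 0.0174], 18.14]
dog [372.5 142. ] [369, 139, 8, 7, 54] [ 0.5725 -0.1857] [[0.5725, -0.1857], [0.0082, 0.0101], 20.54]
dist 0.21729667950419312 yaw 106.01257766439375
origin [ 0.55065223 -0.09743755]
orange gauge x [0.1334 0.1762 0.2113] y [-0.0365 -0.0076  0.0365]
blue gauge x [-0.1098 -0.055   0.0182] y [-0.032   0.016   0.0331]
green gauge x [-0.0001  0.0081  0.0163] y [-0.0533 -0.0419 -0.0311]
red gauge x [0.0205 0.0294 0.0376] y [-0.0109  0.0085  0.0315]
dog gauge x [-0.096  -0.0909 -0.0857] y [-0.0011  0.0033  0.0077]
2.65 [ 0.50163731 -0.14189718  0.46480024] [3.14121299e+00 1.47339936e-04 3.58884491e-01] tcp gauge [-0.02921396  0.05937732]
```

drive_tool:
  moves:
    - {"tx":0.014,"ty":-0.022,"tz":0.03,"wx":0,"wy":0,"wz":0.02,"fingers":1}
    - {"tx":0.028,"ty":-0.045,"tz":0.06,"wx":0,"wy":0,"wz":0.04,"fingers":1}
    - {"tx":0.042,"ty":-0.067,"tz":0.09,"wx":0,"wy":0,"wz":0.06,"fingers":1}
    - {"tx":0.057,"ty":-0.09,"tz":0.12,"wx":0,"wy":0,"wz":0.078,"fingers":1}
    - {"tx":0.057,"ty":-0.09,"tz":0.14,"wx":0,"wy":0,"wz":0.078,"fingers":1}

```text
clock: 3.15
tool_pos: [0.5234, -0.0332, 0.323]
orientation: [-3.14, 0.001, 0.286]
contact_force: [0.5, -0.3, 0.5]
opening: 0.0005
finger_force: 0.0
```

```bash
cat > g.py <<'E'
from h import *
O=np.array([.5507,-.0974]); a=np.radians(106.1); E=np.array([[np.cos(a),np.sin(a)],[-np.sin(a),np.cos(a)]])
def st():
    p,r,s=tool(); print(s['clock'],'tcp gauge xy',((p[:2]-O)@E.T).round(4),'tip z',round(p[2]-.182,4),'yaw',s['orientation'],'F gauge',(E@np.array(s['contact_force'][:2])).round(2),s['contact_force'][2])
if __name__=='__main__':
    st(); bot.snapshot('scene'); st()
E
python3 g.py; python3 fit.py w3
```

```text
3.15 tcp gauge xy [0.0693 0.0085] tip z 0.141 yaw [-3.13983748e+00  5.09016335e-04  2.86278294e-01] F gauge [-0.37 -0.37] 0.4987766543894682
3.2 tcp gauge xy [0.0675 0.0099] tip z 0.1383 yaw [-3.13918753  0.00449578  0.28489067] F gauge [-1.03  2.15] -3.6267005004890582
orange [219.1 178.7] [178, 150, 86, 70, 1659] [0.5107 0.0722] [[0.5052, 0.0683], [0.0702, 0.08], 16.32]
blue [450.9 195.7] [376, 154, 140, 66, 4088] [ 0.5605 -0.1497] [[0.5665, -0.1401], [0.0638, 0.1276], 16.33]
green [390.8 146.1] [379, 133, 22, 27, 496] [ 0.589  -0.0772] [[0.5888, -0.0764], [0.0234, 0.0196], 16.33]
red [364.5 199. ] [355, 174, 21, 46, 755] [ 0.5389 -0.0656] [[0.5409, -0.0655], [0.0411, 0.0177], 17.85]
dog [494.5 196.2] [488, 191, 14, 12, 140] [ 0.5728 -0.1852] [[0.5725, -0.1853], [0.0106, 0.012], 15.54]
dist 0.21723854037412216 yaw 106.39704990582881
origin [ 0.55373763 -0.09671226]
orange gauge x [0.1325 0.1774 0.2117] y [-0.0351 -0.0137  0.0351]
blue gauge x [-0.1084 -0.0548  0.017 ] y [-0.0319  0.0164  0.0318]
green gauge x [0.0003 0.0088 0.0184] y [-0.051  -0.0395 -0.0276]
red gauge x [0.0253 0.0339 0.0425] y [-0.0135  0.0053  0.0239]
dog gauge x [-0.0961 -0.0903 -0.0844] y [0.0017 0.0065 0.0119]
3.25 [ 0.52267254 -0.03659316  0.32220375] [-3.13986598  0.00430633  0.28333896] tcp gauge [0.0664434  0.01283048]
```

View pics/w3.png

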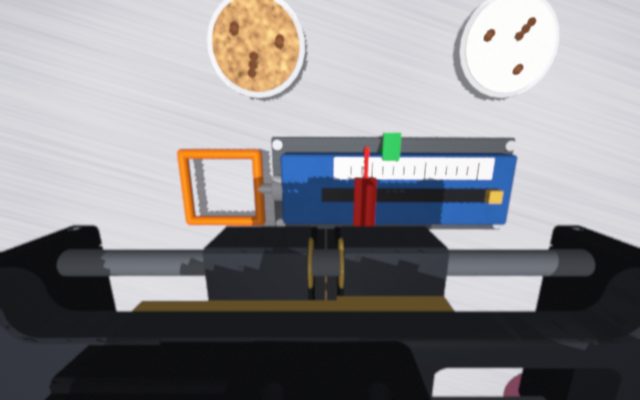

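The gauge pose holds up. The red fin is at pixels (355–376,178–224), clearly to the right of where the fingers will come down. Now I'll descend beside the fin.

drive_tool:
  moves:
    - {"tx":0,"ty":0,"tz":0.025,"wx":0,"wy":0,"wz":0,"fingers":1}
    - {"tx":0,"ty":0,"tz":0.05,"wx":0,"wy":0,"wz":0,"fingers":1}
    - {"tx":0,"ty":0,"tz":0.075,"wx":0,"wy":0,"wz":0,"fingers":1}
    - {"tx":0,"ty":0,"tz":0.083,"wx":0,"wy":0,"wz":0,"fingers":1}
    - {"tx":0,"ty":0,"tz":0.083,"wx":0,"wy":0,"wz":0,"fingers":1}

```text
clock: 3.75
tool_pos: [0.5236, -0.0374, 0.2419]
orientation: [-3.142, 0.001, 0.281]
contact_force: [-0.4, 0.2, -0.4]
opening: 0.0
finger_force: 0.0
```

```bash
python3 -c "
from g import *
st()"
```

```text
3.75 tcp gauge xy [0.0651 0.0094] tip z 0.0599 yaw [-3.14154649e+00  7.38820877e-04  2.81404986e-01] F gauge [0.32 0.33] -0.36363058157273076
```

drive_tool:
  moves:
    - {"tx":0,"ty":0.008,"tz":0.004,"wx":0,"wy":0,"wz":0,"fingers":1}
    - {"tx":0,"ty":0.016,"tz":0.004,"wx":0,"wy":0,"wz":0,"fingers":1}
    - {"tx":0,"ty":0.024,"tz":0.004,"wx":0,"wy":0,"wz":0,"fingers":1}
    - {"tx":0,"ty":0.032,"tz":0.004,"wx":0,"wy":0,"wz":0,"fingers":1}
    - {"tx":0,"ty":0.04,"tz":0.004,"wx":0,"wy":0,"wz":0,"fingers":1}

```text
clock: 4.25
tool_pos: [0.5351, -0.0756, 0.2382]
orientation: [3.141, -0.001, 0.283]
contact_force: [-0.6, 0.8, 0.6]
opening: 0.0005
finger_force: 0.6
```

drive_tool:
  moves:
    - {"tx":0,"ty":0.008,"tz":0,"wx":0,"wy":0,"wz":0,"fingers":1}
    - {"tx":0,"ty":0.016,"tz":0,"wx":0,"wy":0,"wz":0,"fingers":1}
    - {"tx":0,"ty":0.024,"tz":0,"wx":0,"wy":0,"wz":0,"fingers":1}
    - {"tx":0,"ty":0.032,"tz":0,"wx":0,"wy":0,"wz":0,"fingers":1}
    - {"tx":0,"ty":0.04,"tz":0,"wx":0,"wy":0,"wz":0,"fingers":1}

```text
clock: 4.75
tool_pos: [0.5461, -0.114, 0.2377]
orientation: [3.142, 0.0, 0.283]
contact_force: [-0.0, 2.7, 0.6]
opening: 0.0001
finger_force: 0.6
```

drive_tool:
  moves:
    - {"tx":0,"ty":0.007,"tz":0,"wx":0,"wy":0,"wz":0,"fingers":1}
    - {"tx":0,"ty":0.014,"tz":0,"wx":0,"wy":0,"wz":0,"fingers":1}
    - {"tx":0,"ty":0.021,"tz":0,"wx":0,"wy":0,"wz":0,"fingers":1}
    - {"tx":0,"ty":0.028,"tz":0,"wx":0,"wy":0,"wz":0,"fingers":1}
    - {"tx":0,"ty":0.032,"tz":0,"wx":0,"wy":0,"wz":0,"fingers":1}

```text
clock: 5.25
tool_pos: [0.555, -0.1449, 0.2377]
orientation: [3.141, 0.0, 0.282]
contact_force: [-0.4, 1.8, 1.3]
opening: 0.0004
finger_force: 0.6
```

```bash
python3 -c "
from g import *
st()"
```

```text
5.25 tcp gauge xy [-0.0468  0.009 ] tip z 0.0557 yaw [3.14139211e+00 3.55708216e-06 2.82269450e-01] F gauge [ 1.84 -0.12] 1.298873555752282
```

Next I'll creep to the stop and watch the force.

drive_tool:
  moves:
    - {"tx":0,"ty":0.003,"tz":0,"wx":0,"wy":0,"wz":0,"fingers":1}
    - {"tx":0,"ty":0.005,"tz":0,"wx":0,"wy":0,"wz":0,"fingers":1}
    - {"tx":0,"ty":0.007,"tz":0,"wx":0,"wy":0,"wz":0,"fingers":1}
    - {"tx":0,"ty":0.008,"tz":0,"wx":0,"wy":0,"wz":0,"fingers":1}
    - {"tx":0,"ty":0.009,"tz":0,"wx":0,"wy":0,"wz":0,"fingers":1}

```text
clock: 5.75
tool_pos: [0.5573, -0.1527, 0.2377]
orientation: [-3.142, 0.0, 0.283]
contact_force: [-1.3, 0.7, 0.5]
opening: 0.0007
finger_force: 0.6
```

```bash
python3 -c "
from g import *
st()"
```

```text
5.75 tcp gauge xy [-0.055  0.009] tip z 0.0557 yaw [-3.14153397e+00  2.28217471e-04  2.82880668e-01] F gauge [1.03 1.08] 0.4871885768195386
```

drive_tool:
  moves:
    - {"tx":0,"ty":0.001,"tz":0,"wx":0,"wy":0,"wz":0,"fingers":1}
    - {"tx":0,"ty":0.002,"tz":0,"wx":0,"wy":0,"wz":0,"fingers":1}
    - {"tx":0,"ty":0.003,"tz":0,"wx":0,"wy":0,"wz":0,"fingers":1}
    - {"tx":0,"ty":0.003,"tz":0,"wx":0,"wy":0,"wz":0,"fingers":1}

```text
clock: 6.15
tool_pos: [0.5582, -0.1558, 0.2377]
orientation: [3.141, -0.0, 0.283]
contact_force: [0.7, 0.1, -0.7]
opening: 0.0003
finger_force: 0.2
```

```bash
python3 -c "
from g import *
st()"
```

```text
6.15 tcp gauge xy [-0.0582  0.009 ] tip z 0.0557 yaw [ 3.14143578e+00 -1.52597444e-05  2.82617348e-01] F gauge [-0.07 -0.68] -0.6814598888931899
```

drive_tool:
  moves:
    - {"tx":0,"ty":0.001,"tz":0,"wx":0,"wy":0,"wz":0,"fingers":1}
    - {"tx":0,"ty":0.002,"tz":0,"wx":0,"wy":0,"wz":0,"fingers":1}
    - {"tx":0,"ty":0.002,"tz":0,"wx":0,"wy":0,"wz":0,"fingers":1}

```text
clock: 6.45
tool_pos: [0.5588, -0.1577, 0.2377]
orientation: [3.141, 0.0, 0.283]
contact_force: [-1.0, 0.3, 1.0]
opening: 0.0005
finger_force: 0.2
```

drive_tool:
  moves:
    - {"tx":0,"ty":0.001,"tz":0,"wx":0,"wy":0,"wz":0,"fingers":1}
    - {"tx":0,"ty":0.002,"tz":0,"wx":0,"wy":0,"wz":0,"fingers":1}
    - {"tx":0,"ty":0.002,"tz":0,"wx":0,"wy":0,"wz":0,"fingers":1}

```text
clock: 6.75
tool_pos: [0.5594, -0.1596, 0.2377]
orientation: [3.141, -0.0, 0.283]
contact_force: [-0.5, 0.1, -0.7]
opening: 0.0006
finger_force: 0.2
```

```bash
python3 -c "
from g import *
st()"
```

```text
6.75 tcp gauge xy [-0.0622  0.0089] tip z 0.0557 yaw [ 3.14141209e+00 -7.07830236e-05  2.82589136e-01] F gauge [0.24 0.48] -0.6849270273498314
```

```bash
python3 - <<'E'
from h import *
im,d=bot.snapshot('wrist'); im2,_=bot.snapshot('side')
a=im[:,:,::-1]; b=cv2.resize(im2[180:270,270:400,::-1],(640,443),interpolation=2)[:200]
cv2.imwrite('pics/w4.png',np.vstack([a,b]))
for n in('pointer_tip','dog'):
    print(n,[(round(o['score'],2),np.round(o['xy'])) for o in bot.place_of('wrist',n)[:2]])
E
```

```text
pointer_tip [(0.65, array([345., 168.]))]
dog [(0.9, array([362., 225.]))]
```

View pics/w4.png

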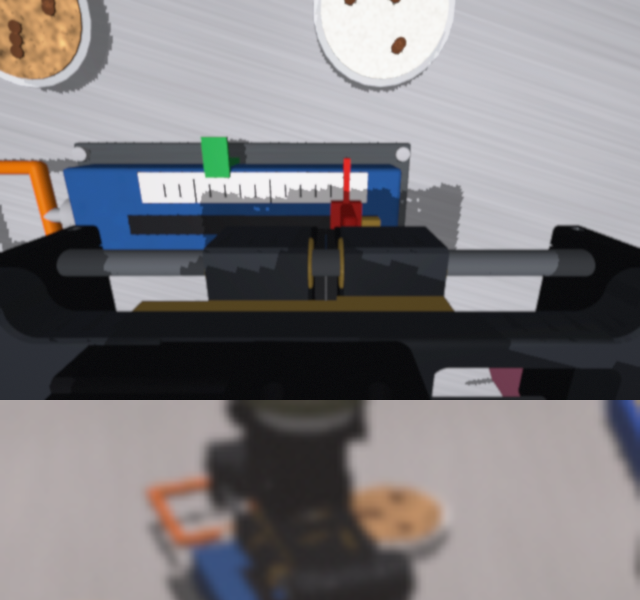

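```bash
python3 - <<'E'
from g import *
for px,z in (((347,168),.042),((216,157),.039),((203,157),.039),((229,157),.039),((330,190),.036),((164,190),.036),((194,190),.036)):
    q=ray('wrist',px,z); print(px,((q[:2]-O)@E.T).round(4))
st()
E
```

```text
(347, 168) [-0.0756 -0.0358]
(216, 157) [ 0.0074 -0.0423]
(203, 157) [ 0.0156 -0.0423]
(229, 157) [-0.0009 -0.0423]
(330, 190) [-0.0651 -0.0204]
(164, 190) [ 0.0452 -0.0202]
(194, 190) [ 0.0253 -0.0202]
6.95 tcp gauge xy [-0.0621  0.0089] tip z 0.0558 yaw [ 3.14127272e+00 -1.79857542e-04  2.82774147e-01] F gauge [0.21 0.61] 0.4466640513033217
```

drive_tool:
  moves:
    - {"tx":0,"ty":0.002,"tz":0,"wx":0,"wy":0,"wz":0,"fingers":1}
    - {"tx":0,"ty":0.003,"tz":0,"wx":0,"wy":0,"wz":0,"fingers":1}
    - {"tx":0,"ty":0.003,"tz":0,"wx":0,"wy":0,"wz":0,"fingers":1}

```text
clock: 7.25
tool_pos: [0.56, -0.1605, 0.2378]
orientation: [-3.139, 0.001, 0.284]
contact_force: [-5.1, 7.9, 6.1]
opening: 0.0005
finger_force: 4.6
```

```bash
python3 -c "
from g import *
st()"
```

```text
7.25 tcp gauge xy [-0.0632  0.0086] tip z 0.0558 yaw [-3.13868888e+00  9.21061619e-04  2.84363530e-01] F gauge [9.   2.75] 6.086075678452031
```

The pointer is against its zero stop: 9 N of contact, and the tip reads -0.6 mm on the scale. Now I'll back off, lift and go over the loop.

drive_tool:
  moves:
    - {"tx":0,"ty":-0.012,"tz":0,"wx":0,"wy":0,"wz":0,"fingers":1}
    - {"tx":0.003,"ty":-0.04,"tz":-0.02,"wx":0,"wy":0,"wz":0,"fingers":1}
    - {"tx":0.006,"ty":-0.08,"tz":-0.03,"wx":0,"wy":0,"wz":0,"fingers":1}
    - {"tx":0.009,"ty":-0.12,"tz":-0.03,"wx":0,"wy":0,"wz":0,"fingers":1}
    - {"tx":0.009,"ty":-0.16,"tz":-0.03,"wx":0,"wy":0,"wz":0,"fingers":1}

```text
clock: 7.75
tool_pos: [0.5238, -0.0044, 0.2684]
orientation: [3.141, -0.002, 0.283]
contact_force: [0.1, 1.2, -0.9]
opening: 0.0006
finger_force: 0.0
```

drive_tool:
  moves:
    - {"tx":0,"ty":-0.03,"tz":0,"wx":0,"wy":0,"wz":0,"fingers":1}
    - {"tx":0,"ty":-0.06,"tz":0,"wx":0,"wy":0,"wz":0,"fingers":1}
    - {"tx":0,"ty":-0.078,"tz":0,"wx":0,"wy":0,"wz":0,"fingers":1}
    - {"tx":0,"ty":-0.078,"tz":0,"wx":0,"wy":0,"wz":0,"fingers":1}

```text
clock: 8.15
tool_pos: [0.5015, 0.0717, 0.268]
orientation: [-3.141, -0.001, 0.287]
contact_force: [-0.2, -0.3, 0.4]
opening: 0.0004
finger_force: 0.0
```

```bash
python3 - <<'E'
from g import *
st()
P=bot.camera_params('wrist'); im,d=bot.snapshot('wrist')
v=im[:,:640]; a=im[:,:,::-1]
cv2.imwrite('pics/w5.png',a)
im2,_=bot.snapshot('scene'); cv2.imwrite('pics/s5.png',im2[:,:,::-1])
from fit import fit
o=fit(im,P,roi=(0,225))
for n in o: 
    q=(o[n][0]-O)@E.T; print(n,o[n][1][2],np.percentile(q[:,0],[1,50,99]).round(4),np.percentile(q[:,1],[1,50,99]).round(4))
E
```

```text
8.15 tcp gauge xy [0.1761 0.0003] tip z 0.086 yaw [-3.14146196e+00 -9.71357641e-04  2.87283276e-01] F gauge [-0.2   0.25] 0.40748569021176023
none dog
orange [282, 169, 100, 56, 1812] [0.1323 0.1729 0.2114] [-0.0377 -0.0305  0.0079]
blue [401, 172, 232, 53, 5304] [-0.061   0.0757  0.116 ] [-0.037  -0.0111  0.0039]
green [518, 150, 47, 33, 851] [0.0006 0.0103 0.0304] [-0.0544 -0.0418 -0.0305]
red [632, 219, 8, 6, 44] [-0.0456 -0.0426 -0.0402] [-0.0082 -0.006  -0.0045]
```

View pics/w5.png

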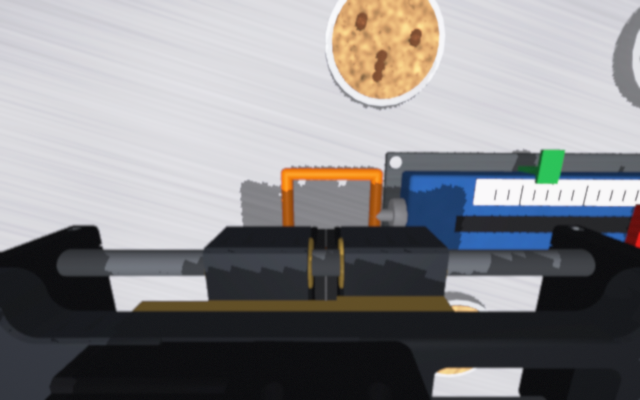

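The loop sits at pixels (282–382,169–225), and the closed fingers are centred over its opening. The next move is the descent.

drive_tool:
  moves:
    - {"tx":0,"ty":0,"tz":0.02,"wx":0,"wy":0,"wz":0,"fingers":1}
    - {"tx":0,"ty":0,"tz":0.04,"wx":0,"wy":0,"wz":0,"fingers":1}
    - {"tx":0,"ty":0,"tz":0.06,"wx":0,"wy":0,"wz":0,"fingers":1}
    - {"tx":0,"ty":0,"tz":0.073,"wx":0,"wy":0,"wz":0,"fingers":1}
    - {"tx":0,"ty":0,"tz":0.073,"wx":0,"wy":0,"wz":0,"fingers":1}

```text
clock: 8.75
tool_pos: [0.502, 0.0677, 0.1932]
orientation: [-3.141, 0.003, 0.281]
contact_force: [0.2, -0.3, 0.1]
opening: 0.0
finger_force: 0.0
```

drive_tool:
  moves:
    - {"tx":0,"ty":-0.004,"tz":0,"wx":0,"wy":0,"wz":0,"fingers":1}
    - {"tx":0,"ty":-0.01,"tz":0,"wx":0,"wy":0,"wz":0,"fingers":1}
    - {"tx":0,"ty":-0.016,"tz":0,"wx":0,"wy":0,"wz":0,"fingers":1}
    - {"tx":0,"ty":-0.022,"tz":0,"wx":0,"wy":0,"wz":0,"fingers":1}
    - {"tx":0,"ty":-0.028,"tz":0,"wx":0,"wy":0,"wz":0,"fingers":1}

```text
clock: 9.25
tool_pos: [0.4949, 0.0957, 0.1953]
orientation: [3.14, -0.001, 0.283]
contact_force: [1.7, -3.5, 3.0]
opening: 0.0004
finger_force: 2.3
```

```bash
cat > m.py <<'E'
from g import *
from fit import fit
st()
P=bot.camera_params('wrist'); im,d=bot.snapshot('wrist'); cv2.imwrite('pics/m%d.png'%(bot.observe()['clock']*100),im[:,:,::-1])
o=fit(im,P,roi=(0,225))
q=(o['orange'][0]-O)@E.T; x=np.percentile(q[:,0],[1,99]); print('loop x',x.round(4),'drawbar~',(x.mean()-.172).round(4))
E
python3 m.py
```

```text
9.25 tcp gauge xy [2.01e-01 1.00e-04] tip z 0.0133 yaw [ 3.14021510e+00 -1.17000971e-03  2.82507489e-01] F gauge [-3.81 -0.64] 3.0252842249187757
none green
none red
none dog
loop x [0.1388 0.2185] drawbar~ 0.0067
```

drive_tool:
  moves:
    - {"tx":0,"ty":-0.007,"tz":0,"wx":0,"wy":0,"wz":0,"fingers":1}
    - {"tx":0,"ty":-0.014,"tz":0,"wx":0,"wy":0,"wz":0,"fingers":1}
    - {"tx":0,"ty":-0.021,"tz":0,"wx":0,"wy":0,"wz":0,"fingers":1}
    - {"tx":0,"ty":-0.028,"tz":0,"wx":0,"wy":0,"wz":0,"fingers":1}
    - {"tx":0,"ty":-0.035,"tz":0,"wx":0,"wy":0,"wz":0,"fingers":1}

```text
clock: 9.8
tool_pos: [0.4854, 0.1286, 0.1952]
orientation: [3.14, -0.001, 0.282]
contact_force: [2.0, -7.1, 3.9]
opening: 0.0007
finger_force: 3.6
```

drive_tool:
  moves:
    - {"tx":0,"ty":-0.007,"tz":0,"wx":0,"wy":0,"wz":0,"fingers":1}
    - {"tx":0,"ty":-0.014,"tz":0,"wx":0,"wy":0,"wz":0,"fingers":1}
    - {"tx":0,"ty":-0.021,"tz":0,"wx":0,"wy":0,"wz":0,"fingers":1}
    - {"tx":0,"ty":-0.027,"tz":0,"wx":0,"wy":0,"wz":0,"fingers":1}
    - {"tx":0,"ty":-0.031,"tz":0,"wx":0,"wy":0,"wz":0,"fingers":1}

```text
clock: 10.3
tool_pos: [0.4768, 0.158, 0.1952]
orientation: [3.139, -0.001, 0.282]
contact_force: [3.3, -9.1, 4.4]
opening: 0.0002
finger_force: 4.6
```

```bash
python3 m.py
```

```text
10.3 tcp gauge xy [2.659e-01 1.000e-04] tip z 0.0132 yaw [ 3.13919656e+00 -7.52226326e-04  2.81504899e-01] F gauge [-9.61 -0.62] 4.375680059890099
none green
none red
none dog
loop x [0.2034 0.2831] drawbar~ 0.0713
```

drive_tool:
  moves:
    - {"tx":0,"ty":-0.004,"tz":0,"wx":0,"wy":0,"wz":0,"fingers":1}
    - {"tx":0,"ty":-0.008,"tz":0,"wx":0,"wy":0,"wz":0,"fingers":1}
    - {"tx":0,"ty":-0.011,"tz":0,"wx":0,"wy":0,"wz":0,"fingers":1}
    - {"tx":0,"ty":-0.011,"tz":0,"wx":0,"wy":0,"wz":0,"fingers":1}

```text
clock: 10.75
tool_pos: [0.4738, 0.1685, 0.1952]
orientation: [3.139, -0.001, 0.282]
contact_force: [3.1, -7.9, 4.8]
opening: 0.0007
finger_force: 4.1
```

```bash
python3 m.py; python3 - <<'E'
from g import *
im,_=bot.snapshot('scene')
for n,z in (('pointer_tip',.042),('band',.039)):
    for o in bot.place_of('scene',n)[:2]: print(n,round(o['score'],2),np.round(o['xy'],1),((ray('scene',o['xy'],z)[:2]-O)@E.T).round(4))
cv2.imwrite('pics/s6.png',cv2.resize(im[180:260,230:350,::-1],(720,480),interpolation=cv2.INTER_CUBIC))
E
```

```text
10.75 tcp gauge xy [2.768e-01 1.000e-04] tip z 0.0132 yaw [ 3.13923831e+00 -7.64242175e-04  2.81575757e-01] F gauge [-8.49 -0.81] 4.771360177844655
none green
none red
none dog
loop x [0.2144 0.2941] drawbar~ 0.0822
pointer_tip 0.48 [298.5 222.3] [ 0.009  -0.0437]
band 0.42 [299.9 223.4] [ 0.0115 -0.0473]
```

View pics/s6.png

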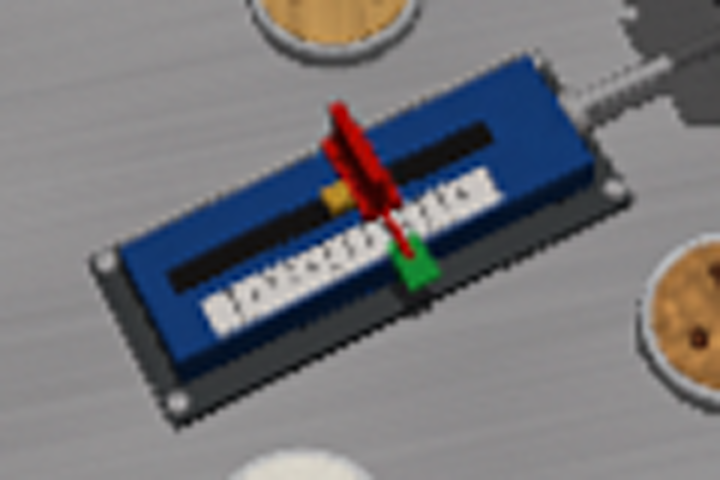

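The enlarged scene view shows the red tip ending near the middle of the green clip, at about crop (407,253), with the brass dog right behind it. I'll hold for more than 1 s.

drive_tool:
  moves:
    - {"tx":0,"ty":0,"tz":0,"wx":0,"wy":0,"wz":0,"fingers":1}
    - {"tx":0,"ty":0,"tz":0,"wx":0,"wy":0,"wz":0,"fingers":1}
    - {"tx":0,"ty":0,"tz":0,"wx":0,"wy":0,"wz":0,"fingers":1}
    - {"tx":0,"ty":0,"tz":0,"wx":0,"wy":0,"wz":0,"fingers":1}
    - {"tx":0,"ty":0,"tz":0,"wx":0,"wy":0,"wz":0,"fingers":1}

```text
clock: 11.45
tool_pos: [0.4739, 0.1683, 0.1952]
orientation: [3.139, -0.001, 0.281]
contact_force: [2.3, -8.1, 5.2]
opening: 0.0007
finger_force: 4.1
```

drive_tool:
  moves:
    - {"tx":0,"ty":0,"tz":0,"wx":0,"wy":0,"wz":0,"fingers":1}
    - {"tx":0,"ty":0,"tz":0,"wx":0,"wy":0,"wz":0,"fingers":1}
    - {"tx":0,"ty":0,"tz":0,"wx":0,"wy":0,"wz":0,"fingers":1}
    - {"tx":0,"ty":0,"tz":0,"wx":0,"wy":0,"wz":0,"fingers":1}
    - {"tx":0,"ty":0,"tz":0,"wx":0,"wy":0,"wz":0,"fingers":1}

```text
clock: 11.95
tool_pos: [0.4739, 0.1683, 0.1951]
orientation: [3.139, -0.001, 0.281]
contact_force: [2.4, -7.2, 5.3]
opening: 0.0007
finger_force: 4.1
```

drive_tool:
  moves:
    - {"tx":0,"ty":0,"tz":0,"wx":0,"wy":0,"wz":0,"fingers":1}
    - {"tx":0,"ty":0,"tz":0,"wx":0,"wy":0,"wz":0,"fingers":1}
    - {"tx":0,"ty":0.002,"tz":0,"wx":0,"wy":0,"wz":0,"fingers":1}
    - {"tx":0,"ty":0.006,"tz":0,"wx":0,"wy":0,"wz":0,"fingers":1}
    - {"tx":0,"ty":0.011,"tz":0,"wx":0,"wy":0,"wz":0,"fingers":1}

```text
clock: 12.45
tool_pos: [0.4769, 0.158, 0.1952]
orientation: [3.14, -0.001, 0.282]
contact_force: [2.1, -7.6, 5.8]
opening: 0.0003
finger_force: 3.6
```

drive_tool:
  moves:
    - {"tx":0,"ty":0.005,"tz":0,"wx":0,"wy":0,"wz":0,"fingers":1}
    - {"tx":0,"ty":0.01,"tz":0,"wx":0,"wy":0,"wz":0,"fingers":1}
    - {"tx":0,"ty":0.015,"tz":0,"wx":0,"wy":0,"wz":0,"fingers":1}
    - {"tx":0,"ty":0.02,"tz":0,"wx":0,"wy":0,"wz":0,"fingers":1}
    - {"tx":0,"ty":0.025,"tz":0,"wx":0,"wy":0,"wz":0,"fingers":1}

```text
clock: 12.95
tool_pos: [0.4837, 0.1341, 0.1952]
orientation: [3.14, -0.001, 0.282]
contact_force: [2.1, -5.0, 4.6]
opening: 0.0008
finger_force: 2.7
```

drive_tool:
  moves:
    - {"tx":0,"ty":0.005,"tz":0,"wx":0,"wy":0,"wz":0,"fingers":1}
    - {"tx":0,"ty":0.01,"tz":0,"wx":0,"wy":0,"wz":0,"fingers":1}
    - {"tx":0,"ty":0.015,"tz":0,"wx":0,"wy":0,"wz":0,"fingers":1}
    - {"tx":0,"ty":0.02,"tz":0,"wx":0,"wy":0,"wz":0,"fingers":1}
    - {"tx":0,"ty":0.025,"tz":0,"wx":0,"wy":0,"wz":0,"fingers":1}

```text
clock: 13.45
tool_pos: [0.4903, 0.1107, 0.1948]
orientation: [3.142, -0.0, 0.283]
contact_force: [1.8, -3.6, 2.0]
opening: 0.0008
finger_force: 1.8
```

```bash
python3 m.py
```

```text
13.45 tcp gauge xy [0.2167 0.0003] tip z 0.0128 yaw [ 3.14158642e+00 -4.48274338e-04  2.82818303e-01] F gauge [-3.95 -0.75] 1.9801642608066015
none green
none red
none dog
loop x [0.1549 0.2346] drawbar~ 0.0227
```

drive_tool:
  moves:
    - {"tx":0,"ty":0.004,"tz":0,"wx":0,"wy":0,"wz":0,"fingers":1}
    - {"tx":0,"ty":0.008,"tz":0,"wx":0,"wy":0,"wz":0,"fingers":1}
    - {"tx":0,"ty":0.011,"tz":0,"wx":0,"wy":0,"wz":0,"fingers":1}
    - {"tx":0,"ty":0.014,"tz":0,"wx":0,"wy":0,"wz":0,"fingers":1}
    - {"tx":0,"ty":0.017,"tz":0,"wx":0,"wy":0,"wz":0,"fingers":1}

```text
clock: 14.0
tool_pos: [0.4948, 0.0946, 0.1947]
orientation: [-3.141, 0.0, 0.283]
contact_force: [1.1, -1.2, 2.0]
opening: 0.0003
finger_force: 1.2
```

drive_tool:
  moves:
    - {"tx":0,"ty":0.002,"tz":0,"wx":0,"wy":0,"wz":0,"fingers":1}
    - {"tx":0,"ty":0.004,"tz":0,"wx":0,"wy":0,"wz":0,"fingers":1}
    - {"tx":0,"ty":0.006,"tz":0,"wx":0,"wy":0,"wz":0,"fingers":1}
    - {"tx":0,"ty":0.008,"tz":0,"wx":0,"wy":0,"wz":0,"fingers":1}
    - {"tx":0,"ty":0.01,"tz":0,"wx":0,"wy":0,"wz":0,"fingers":1}

```text
clock: 14.5
tool_pos: [0.4973, 0.0853, 0.1945]
orientation: [-3.141, 0.001, 0.283]
contact_force: [-0.3, -0.5, 1.1]
opening: 0.0006
finger_force: 0.0
```

drive_tool:
  moves:
    - {"tx":0,"ty":0.004,"tz":0,"wx":0,"wy":0,"wz":0,"fingers":1}
    - {"tx":0,"ty":0.009,"tz":0,"wx":0,"wy":0,"wz":0,"fingers":1}
    - {"tx":0,"ty":0.014,"tz":0,"wx":0,"wy":0,"wz":0,"fingers":1}
    - {"tx":0,"ty":0.014,"tz":0,"wx":0,"wy":0,"wz":0,"fingers":1}

```text
clock: 14.9
tool_pos: [0.5018, 0.0706, 0.1947]
orientation: [3.141, 0.0, 0.282]
contact_force: [0.4, -0.4, -1.2]
opening: 0.0006
finger_force: 0.0
```

```bash
python3 m.py
```

```text
14.9 tcp gauge xy [0.175  0.0004] tip z 0.0127 yaw [3.14118892e+00 1.14321431e-04 2.81543618e-01] F gauge [-0.47 -0.3 ] -1.2117408340089746
none red
none dog
loop x [0.1313 0.2116] drawbar~ -0.0006
```

The loop is home, so I'll lift straight out, move clear of it and check.

drive_tool:
  moves:
    - {"tx":0,"ty":0,"tz":-0.02,"wx":0,"wy":0,"wz":0,"fingers":1}
    - {"tx":0,"ty":0,"tz":-0.05,"wx":0,"wy":0,"wz":0,"fingers":1}
    - {"tx":0,"ty":0,"tz":-0.09,"wx":0,"wy":0,"wz":0,"fingers":1}
    - {"tx":0,"ty":0,"tz":-0.13,"wx":0,"wy":0,"wz":0,"fingers":1}
    - {"tx":0,"ty":0,"tz":-0.16,"wx":0,"wy":0,"wz":0,"fingers":1}

```text
clock: 15.45
tool_pos: [0.5015, 0.0721, 0.3573]
orientation: [3.141, -0.002, 0.283]
contact_force: [1.3, -0.0, 0.0]
opening: 0.0004
finger_force: 0.0
```

drive_tool:
  moves:
    - {"tx":0,"ty":0.03,"tz":-0.03,"wx":0,"wy":0,"wz":0,"fingers":1}
    - {"tx":-0.02,"ty":0.06,"tz":-0.06,"wx":0,"wy":0,"wz":0,"fingers":1}
    - {"tx":-0.04,"ty":0.09,"tz":-0.08,"wx":0,"wy":0,"wz":0,"fingers":1}
    - {"tx":-0.04,"ty":0.12,"tz":-0.08,"wx":0,"wy":0,"wz":0,"fingers":1}
    - {"tx":-0.04,"ty":0.12,"tz":-0.08,"wx":0,"wy":0,"wz":0,"fingers":1}

```text
clock: 15.95
tool_pos: [0.4967, -0.059, 0.4352]
orientation: [3.14, -0.001, 0.277]
contact_force: [-0.8, 0.9, 0.5]
opening: 0.0006
finger_force: 0.0
```

```bash
python3 fit.py w7; python3 - <<'E'
import cv2
a=cv2.imread('pics/w7.png')[:240,100:500]; cv2.imwrite('pics/w7c.png',cv2.resize(a,(800,480),interpolation=2))
E
```

```text
orange [236.5 147.9] [207, 123, 61, 54, 906] [0.5055 0.0697] [[0.5034, 0.068], [0.0716, 0.079], 15.83]
blue [308.8 153.2] [280, 125, 70, 51, 2481] [ 0.5268 -0.0278] [[0.5327, -0.0349], [0.0659, 0.0917], 15.83]
green [357.8 115.9] [352, 108, 13, 19, 179] [ 0.5902 -0.0761] [[0.589, -0.0768], [0.0225, 0.0156], 17.2]
red [358.8 158.5] [352, 141, 15, 38, 453] [ 0.5399 -0.0908] [[0.5384, -0.0915], [0.0466, 0.0176], 17.2]
dog [433.1 153. ] [429, 150, 9, 7, 61] [ 0.5725 -0.1848] [[0.5724, -0.1847], [0.0078, 0.0111], 15.83]
dist 0.10705509900189794 yaw 105.89663467524555
origin [ 0.55046272 -0.0973744 ]
orange gauge x [0.1329 0.1739 0.2111] y [-0.0358 -0.0082  0.0358]
blue gauge x [0.0205 0.0778 0.1097] y [-0.033   0.0059  0.033 ]
green gauge x [0.0013 0.0106 0.0169] y [-0.0538 -0.0452 -0.0316]
red gauge x [0.001  0.009  0.0179] y [-0.0121  0.0076  0.0324]
dog gauge x [-0.0955 -0.09   -0.0845] y [-0.0011  0.0028  0.0067]
16.0 [ 0.49660499 -0.05645537  0.43472101] [ 3.14134478e+00 -2.66648799e-05  2.79407361e-01] tcp gauge [0.05410596 0.04059023]
```

View pics/w7c.png

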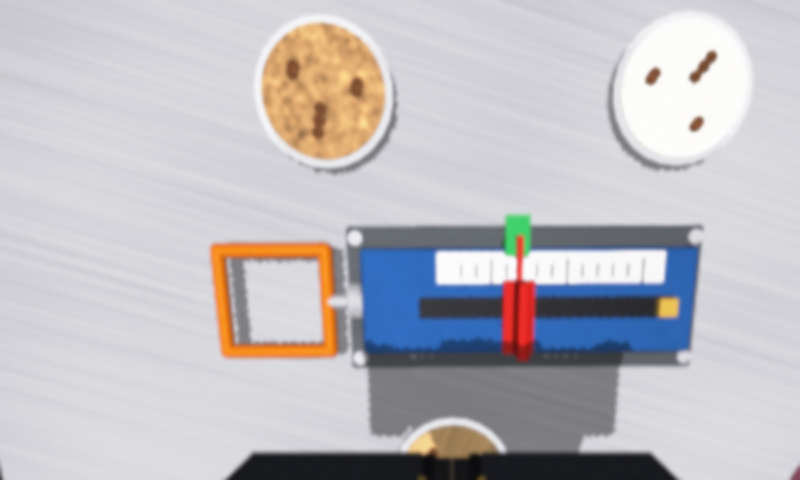

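The red tip at crop (519,240) is centred in the green band (506–531). The dog and loop are home, the index and dishes haven't moved, and the robot is clear of everything.

```bash
python3 -c "
from bench import bot
print(bot.finish_job())"
```

```text
the job is handed in; nothing more can be done
None
```

The job is handed in at about 16 s on the clock: the red pointer was zeroed, pulled into the green band and held for over a second, the loop was eased fully home, and the pointer was left standing mid-band with the index and dishes unmoved.

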